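# Shake cedar blocks out of a shuttle tube over a shoe tray

### The job

Freshen the shoe tray: take the open shuttle tube from its slanted stand and shake its five cedar blocks out over the three bays of the tray, about evenly: all five must end up in the tray, with at least one in every bay. Do not touch the blocks with the gripper. Then put the empty tube back fully home in its stand, mouth up, and leave the bottle, the capped tube and the whistle where they are.

Things in the scene. Friction and masses are not known exactly. Their poses are not given: they have to be found in the camera images.
- tube: the shaker: open white plastic shuttle tube, outside diameter 60 mm, 185 mm long, wall 3 mm, one end closed by a 5 mm floor, about 90 g empty. Origin at the centre of the outside of its closed end; z axis along the tube to the open mouth. Starts in the slanted stand, mouth up, with the five blocks in it in single file
- mouth (a point): centre of the tube's open mouth, 185 mm along the tube's z axis from its origin; same axes as the tube
- stand: fixed dark wooden stand, base 210 x 110 mm; the tube lies in it 35 degrees above level in two 30 mm wide V saddles (25 and 155 mm from its closed end), closed end on a foot plate. From 45 to 135 mm from the closed end the tube is free at both sides and 40 mm below its axis. Origin under the base's centre, z up, x: level direction in which the seated tube's mouth points
- seat (a point): where the centre of the tube's closed end lies when the tube is home in the stand: 62 mm above the table, 90 mm to -x of the stand's origin; axes of the stand (not tilted)
- seat_top (a point): where the centre of the tube's mouth lies when the tube is home in the stand, about 168 mm above the table; axes of the stand
- tray: fixed aluminium tray 160 mm (its x) by 315 mm (its y) and 45 mm high, 6 mm walls, split along y into three equal bays by two 6 mm dividers 40 mm high. Origin under its centre, z up
- bay0 (a point): centre of the floor of the first (towards the tray -y) bay, 6 mm above the table; the bay measures 148 mm along the tray's x and 97 mm along y inside; axes of the tray
- bay1 (a point): centre of the floor of the middle bay, 6 mm above the table; the bay measures 148 mm along the tray's x and 97 mm along y inside; axes of the tray
- bay2 (a point): centre of the floor of the third (towards the tray +y) bay, 6 mm above the table; the bay measures 148 mm along the tray's x and 97 mm along y inside; axes of the tray
- block0: pale cedar block, cube of 32 mm, about 16 g; origin at its centre. Place 1 of 5 in the tube, counted from the closed end, at the start
- block1: pale cedar block, cube of 32 mm, about 16 g; origin at its centre. Place 2 of 5 in the tube, counted from the closed end, at the start
- block2: pale cedar block, cube of 32 mm, about 16 g; origin at its centre. Place 3 of 5 in the tube, counted from the closed end, at the start
- block3: pale cedar block, cube of 32 mm, about 16 g; origin at its centre. Place 4 of 5 in the tube, counted from the closed end, at the start
- block4: pale cedar block, cube of 32 mm, about 16 g; origin at its centre. Place 5 of 5 in the tube, counted from the closed end, at the start
- bottle: bystander: stainless steel drink bottle, diameter 70 mm, 210 mm high, standing; origin under its centre
- full_tube: bystander: capped white shuttle tube, diameter 62 mm, 216 mm high, standing upright; origin under its centre
- whistle: bystander: green plastic whistle about 60 mm long lying on the table; origin near its round end
There are look-alikes about, which are no part of the job. Leave any blue or red look-alike of the tube alone. There is more than one size of the stand; the one meant has the size given above.

How it is judged:
By the outcome, as a careful person would: the job done as asked, in the order asked, and still so for the second after the job is handed in, with the robot touching nothing.
It also fails if it takes over 67 s, if anything falls off the work surface, if the arm or the gripper's body presses on something with over 40 N, if the wrist force passes 120 N, or if a joint passes its speed limit or range.

### The arm

A 7-joint arm with a two-finger parallel gripper is mounted at the origin on the work surface. World frame = base frame: x ahead of the robot, y to its left, z up, the work surface at z = 0. Lengths are in m, angles in rad, forces in N, time in s.
With the tool pointing down it reaches from about 0.4 to 0.85 m from the base axis. Payload 6.9 kg.
Tool frame: the origin (TCP) lies between the finger pads; the fingertips stand tips_ahead ahead of it and the grasp point (between the pads) lies 5 mm behind it (tips_ahead is the distance from the TCP to the fingertips, in m); x points along the fingers, y is the direction in which the jaws open and shut, and the axes are right-handed (so a half turn about x gives the same grasp; the last joint's range is limited). The gripper opens to 85 mm and grips with 20 to 120 N. Pads are 22 mm wide; open, the fingers measure 114 mm over their backs; the gripper's body (76 mm by 85 mm) begins 54 mm behind the grasp point. The pads swing forward as they close: fully open they stand 13 mm farther back than shut.
Start: joints at [-1.232, 0.507, -0.238, 1.5, 0.126, 1.149, -0.155], TCP at [0.144, 0.608, 0.245] pointing down, gripper open.
Joint ranges: [-3.08, 3.08], [-0.24, 2.05], [-1.43, 1.35], [0, 2.5], [-1.52, 4.66], [0.17, 1.96], [-2.89, 2.89]. Speed limits (rad/s): [2.39, 2.39, 3.14, 3.14, 3.14, 3.14, 3.14].

### API

Orientations are given as a unit quaternion [w, x, y, z].
In Python, from bench import * gives the robot as it stands.
- The arm moves only by the tool step_arm, never from a script. Its arguments are lists of equal length, an entry for each row: "slide": the shift along the tool's x, y, z in mm, a list of three; "rotation": the turn, a rotation vector about the tool's x, y, z in degrees, a list of three; "jaw": the gripper command: -1 is fully open, 1 is shut, values between are in proportion. In form: {"slide": [[dx, dy, dz], ...], "rotation": [[wx, wy, wz], ...], "jaw": [jaw, ...]}. A call has 1 to 12 rows; each row is the pose to reach, as a shift and turn from the pose commanded when the call began, along the tool's axes at that moment; what a row does not reach only later rows make up. A row lasts 1/8 s, in which the tool goes at most 62.5 mm and 10.7 degrees, less where a joint would pass 70% of its speed; a pose out of reach is approached as far as the arm can. A call with a gripper value outside its range is refused whole. The fingers move at their own pace and stop on an object; "newtons" is the grip in N (left out, the last holds). Time passes only in rows, so rows that repeat a pose let the fingers close. It gives the time, the measured TCP pose, the force and the opening at its end, in the units of the state.
- observe(): the state, without advancing time (a new reading comes with each control period).
- read_camera(name): name is "scene" or "top"; returns the picture (480x640x3 uint8, red, green, blue); there is no depth.
- camera_params(name): a dict with "fov_y" (degrees; the focal length in pixels is half the picture's height over the tangent of half this angle, whatever the lens; pixels are square), "cx", "cy" (the principal point, pixels), "world_to_cam" (4x4, takes a point from world to camera coordinates). Camera axes: x right, y up, looking along -z (the intrinsics and any distortion apply to the point x, -y, -z); pixel columns grow to the right and rows downward; lengths in m; the calibration is good to about 2 mm. A picture is of the moment at which its call begins. camera_params takes no time and is no camera call.
- job_done(): hands the job in, once; it reports no verdict.
The state is a dict: "time": time; "joint_positions": joint angles; "qvel": joint speeds; "tau": joint torques, N m; "position": TCP position; "tcp_rot": TCP orientation; "contact_force": force on the tool from outside, world axes, zero at the start; "ft_torque": the same for the moment, N m; "opening": opening from 0.0 (shut) to 1.0 (fully open).
Only numpy, scipy, OpenCV 4.12 (cv2) and the standard library are available. Lean on these libraries where they do the work, as an engineer would, in place of code of your own. Each camera call takes 0.05 s, during which the arm holds its last target. There are 200 camera calls.

## Working session

There is one attempt and no reset: what is moved stays moved. The work goes in short steps, Python scripts to look and compute and a tool call to move; the robot and the scene stay as the last step left them, time stands still between calls to the robot, and variables do not carry over. Pictures are saved under pics/ and viewed, about 8 in all and at most 12, crops included, and the job is handed in when it is done.

Besides the shell and the picture viewer there is one more tool, called after "Request:" as name(argument=value, ...), one argument or row to a line, values as JSON. step_arm: Moves the arm, as the interface text tells. Its arguments: {"type":"object","properties":{"slide":{"type":"array"},"rotation":{"type":"array"},"jaw":{"type":"array"},"newtons":{"type":"number"}},"required":["slide","rotation","jaw"]}

```bash
mkdir -p pics; ls
python3 - <<'E'
from bench import *
import cv2
for n in ("scene","top"):
    im=read_camera(n); cv2.imwrite(f"pics/{n}0.png",im[:,:,::-1]); p=camera_params(n); print(n,p)
s=observe(); print(s)
E
```

```text
pics
scene {'fov_y': 44.536466124390195, 'cx': 323.05189875869985, 'cy': 239.4564346980902, 'world_to_cam': array([[ 0.42125098,  0.90687474,  0.01121681, -0.25250334],
       [-0.63542286,  0.28628936,  0.71713053,  0.26614768],
       [ 0.64713631, -0.30921935,  0.69684861, -1.88827678],
       [ 0.        ,  0.        ,  0.        ,  1.        ]])}
top {'fov_y': 54.61052039594383, 'cx': 316.9776701755951, 'cy': 243.08856900781743, 'world_to_cam': array([[-0.0049924 , -0.99983873, -0.01725082,  0.01805237],
       [ 0.9830705 , -0.00806694,  0.18305002, -0.59388174],
       [-0.18315966, -0.01604491,  0.98295224, -1.47386023],
       [ 0.        ,  0.        ,  0.        ,  1.        ]])}
{'time': 0.1, 'joint_positions': array([-1.23248079,  0.50826335, -0.23754833,  1.50102828,  0.12567994,
        1.14890859, -0.15479135]), 'qvel': array([-1.15930240e-03, -1.20552811e-03, -1.14427410e-03, -2.50126885e-03,
       -5.12632118e-04, -5.40001317e-05,  2.40089027e-03]), 'tau': array([-4.15598202e-03, -6.21821380e+01, -2.19404139e+00, -2.50205845e+01,
        1.26144674e-02,  7.79127586e-03,  5.19176083e-06]), 'position': array([0.14415586, 0.60770645, 0.2445128 ]), 'tcp_rot': array([ 0.70225652,  0.08154836,  0.70238772, -0.08268699]), 'contact_force': array([ 0.63300481, -1.23901188, -0.10539462]), 'ft_torque': array([ 0.0229279 , -0.02677985,  0.00370191]), 'opening': 0.9998999150846226}
```

View pics/scene0.png

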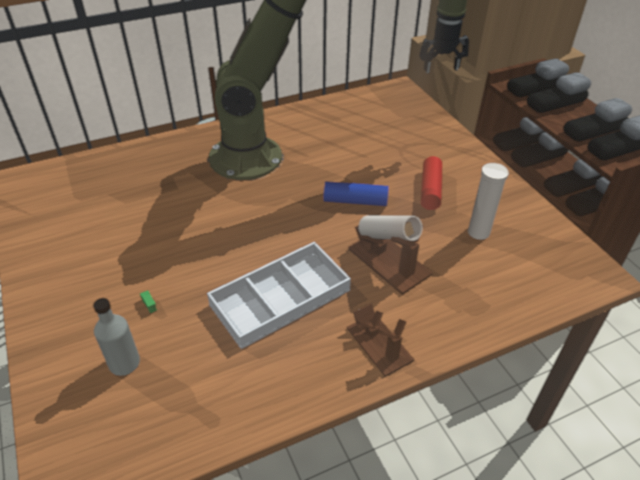

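View pics/top0.png

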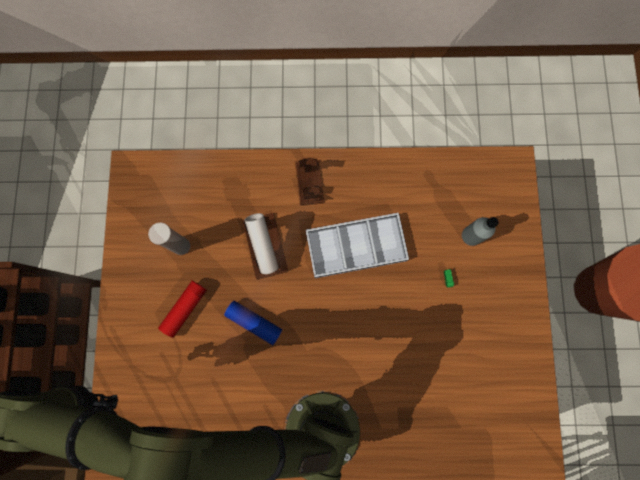

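Candidates: the white open tube at scene (390,228)/top (260,243), which sits in the larger stand. The blue tube at scene (356,193) and red tube at (432,182) are look-alikes. The small empty stand at scene (380,342)/top (310,182) is the wrong size. The white upright at scene (487,200) is the capped tube. The tray is at top (357,245). I'll confirm with a crop and measure.

```bash
cat > h.py <<'E'
import numpy as np, cv2
from bench import *
def ray(n,uv):
    p=camera_params(n); f=240/np.tan(np.radians(p['fov_y']/2)); M=p['world_to_cam']; R=M[:3,:3]
    d=R.T@np.array([(uv[0]-p['cx'])/f,-(uv[1]-p['cy'])/f,-1]); return -R.T@M[:3,3],d
def onz(n,uv,z):
    o,d=ray(n,uv); return o+d*(z-o[2])/d[2]
def proj(n,P):
    p=camera_params(n); f=240/np.tan(np.radians(p['fov_y']/2)); c=p['world_to_cam']@np.r_[P,1]
    return np.array([p['cx']-f*c[0]/c[2],p['cy']+f*c[1]/c[2]])
def tri(uv1,uv2,n1='scene',n2='top'):
    o1,d1=ray(n1,uv1);o2,d2=ray(n2,uv2)
    t=np.linalg.lstsq(np.c_[d1,-d2],o2-o1,rcond=None)[0]; a=o1+d1*t[0];b=o2+d2*t[1]
    return (a+b)/2,np.linalg.norm(a-b)
E
python3 - <<'E'
from h import *
t=cv2.imread('pics/top0.png'); s=cv2.imread('pics/scene0.png')
def big(im,box,w):
    x0,y0,x1,y1=box; return cv2.resize(im[y0:y1,x0:x1],None,fx=w,fy=w,interpolation=cv2.INTER_CUBIC)
a=big(t,(230,195,430,295),4); b=big(s,(330,200,450,300),4)
out=np.zeros((800-200,800,3),np.uint8); 
a=cv2.resize(a,(600,300)); b=cv2.resize(b,(360,300)); out[:300,:600]=a; out[300:,:360]=b
c=cv2.resize(s[235:345,200:355],(423,300),interpolation=cv2.INTER_CUBIC); out[300:,365:788]=c
cv2.imwrite('pics/crop1.png',out)
for n,im in(('top',t),('scene',s)):
    hsv=cv2.cvtColor(im,cv2.COLOR_BGR2HSV); m=((hsv[...,1]<60)&(hsv[...,2]>110)).astype(np.uint8)
    k,l,st,ce=cv2.connectedComponentsWithStats(m)
    for i in range(1,k):
        x,y,w,h,A=st[i]
        if A>300 and A<8000:
            cs=cv2.findContours((l==i).astype(np.uint8),0,2)[0][0]; print(n,st[i],cv2.boxPoints(cv2.minAreaRect(cs)).round(1).tolist())
E
```

```text
top [  0  64  30  26 704] [[-0.0, 64.0], [29.0, 64.0], [29.0, 89.0], [0.0, 89.0]]
top [ 30  64  31  25 559] [[30.0, 64.0], [60.0, 64.0], [60.0, 88.0], [30.0, 88.0]]
top [  0  92  27  27 687] [[-0.0, 92.0], [26.0, 92.0], [26.0, 118.0], [0.0, 118.0]]
top [ 61  93  29  25 508] [[61.0, 93.0], [89.0, 93.0], [89.0, 117.0], [61.0, 117.0]]
top [  0 121  24  16 338] [[-0.0, 121.0], [23.0, 121.0], [23.0, 136.0], [0.0, 136.0]]
top [ 25 121  30  28 440] [[23.200000762939453, 145.10000610351562], [26.200000762939453, 118.5], [54.900001525878906, 121.69999694824219], [52.0, 148.3000030517578]]
top [ 306  213  103   64 4295] [[305.0, 229.39999389648438], [399.70001220703125, 211.60000610351562], [408.79998779296875, 260.1000061035156], [314.1000061035156, 277.8999938964844]]
top [245 214  31  60 976] [[243.39999389648438, 216.8000030517578], [261.20001220703125, 212.10000610351562], [276.6000061035156, 271.0], [258.70001220703125, 275.70001220703125]]
top [149 223  22  22 373] [[144.5, 233.5], [159.5, 218.5], [174.0, 233.0], [159.0, 248.0]]
top [550 314  17  34 315] [[549.7999877929688, 314.0], [56
[... 4218 characters left out ...]
318.8999938964844], [126.0999984741211, 344.70001220703125]]
scene [ 461  359   54   41 1227] [[460.20001220703125, 373.29998779296875], [501.29998779296875, 354.79998779296875], [514.4000244140625, 383.79998779296875], [473.29998779296875, 402.29998779296875]]
scene [ 289  429   58   51 1644] [[287.70001220703125, 447.29998779296875], [331.70001220703125, 427.3999938964844], [346.0, 459.1000061035156], [302.0, 479.0]]
scene [ 240  449   58   31 1166] [[238.1999969482422, 467.3999938964844], [284.79998779296875, 448.20001220703125], [297.3999938964844, 478.79998779296875], [250.8000030517578, 498.0]]
scene [312 463  45  17 393] [[312.0, 463.0], [356.0, 463.0], [356.0, 479.0], [312.0, 479.0]]
```

View pics/crop1.png

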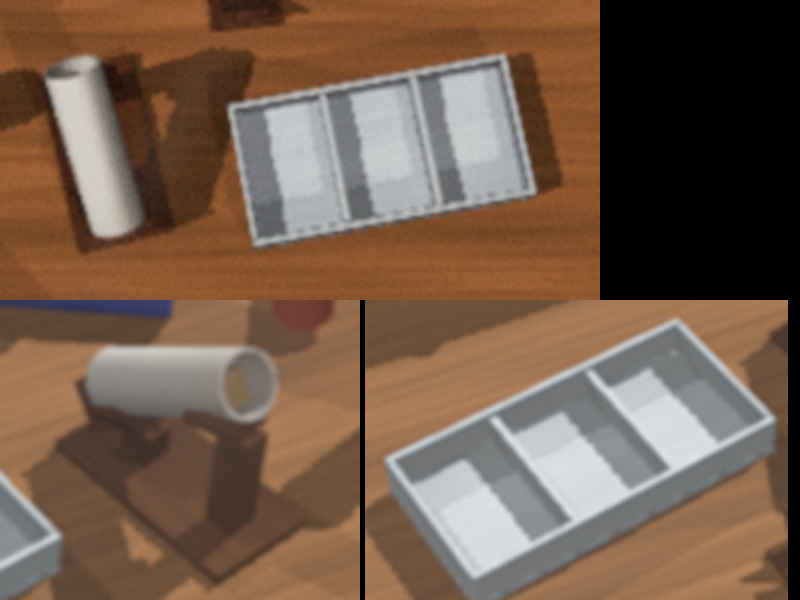

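The crop confirms it: the white tube with a cedar block visible in its mouth lies in the larger stand, and the three-bay tray is next to it. Now the 3D measurements.

Run:
```python
from h import *
t=cv2.imread('pics/top0.png'); s=cv2.imread('pics/scene0.png')
def comp(im,pt,vt):
    hsv=cv2.cvtColor(im,cv2.COLOR_BGR2HSV); m=((hsv[...,1]<80)&(hsv[...,2]>vt)).astype(np.uint8)
    l=cv2.connectedComponents(m)[1]; return (l==l[pt[1],pt[0]]).astype(np.uint8)
# tray
m=comp(t,(357,245),60); c=max(cv2.findContours(m,0,2)[0],key=cv2.contourArea)
q=cv2.approxPolyDP(cv2.convexHull(c),8,True)[:,0]; print('quad',q.tolist())
r=cv2.boxPoints(cv2.minAreaRect(c)); P=np.array([onz('top',u,.045) for u in r]); print('tray',P.round(4).tolist(),P.mean(0)); print([np.linalg.norm(P[i]-P[(i+1)%4]).round(4) for i in range(4)])
ms=comp(s,(280,290),60); c=max(cv2.findContours(ms,0,2)[0],key=cv2.contourArea); q=cv2.approxPolyDP(cv2.convexHull(c),5,True)[:,0]; print('scene tray',q.tolist())
# tube axis
mt=comp(t,(260,243),90); pts=[]
for y in range(222,266):
    x=np.nonzero(mt[y])[0]; pts.append((x.mean(),y,len(x)))
pts=np.array(pts); k=np.polyfit(pts[:,1],pts[:,0],1); print('top mid',k,'w',pts[::8,2])
mm=comp(s,(385,225),90); qs=[]
for x in range(366,402):
    y=np.nonzero(mm[:,x])[0]; qs.append((x,y.mean(),len(y)))
qs=np.array(qs); ks=np.polyfit(qs[:,0],qs[:,1],1); print('scene mid',ks,'h',qs[::6,2])
def plane(n,a,b):
    o,d=ray(n,a);_,e=ray(n,b);v=np.cross(d,e);v/=np.linalg.norm(v);return v,v@o
n1,d1=plane('top',(np.polyval(k,220),220),(np.polyval(k,270),270))
n2,d2=plane('scene',(365,np.polyval(ks,365)),(405,np.polyval(ks,405)))
D=np.cross(n1,n2);D/=np.linalg.norm(D);D*=np.sign(D[2]); print('axis',D,'tilt',np.degrees(np.arcsin(D[2])),'yaw',np.degrees(np.arctan2(D[1],D[0])))
def at(z): return np.linalg.solve([n1,n2,[0,0,1]],[d1,d2,z])
print('seat',at(.062),'mouth',at(.168))
print('mouth tri',tri((413,228.3),(255,217.7)))
print('yaw0 line from top', [onz('top',(np.polyval(k,v),v),z).round(4).tolist() for v,z in((222,.16),(262,.075))])
ys=np.nonzero(mt)[0]; print('top rows',ys.min(),ys.max()); xs=np.nonzero(mm)[1]; print('scene cols',xs.min(),xs.max())
# dark stand base corners
for n,im,pt in(('top',t,(275,235)),):
    g=cv2.cvtColor(im,cv2.COLOR_BGR2HSV)
    print(g[235,230:295,2].tolist())
```

```text
quad [[398, 213], [408, 259], [314, 276], [306, 229]]
tray [[0.6433, 0.0549, 0.045], [0.7013, -0.2633, 0.045], [0.5365, -0.2868, 0.045], [0.4803, 0.0252, 0.045]] [ 0.59036157 -0.1175211   0.045     ]
[np.float64(0.3234), np.float64(0.1664), np.float64(0.3171), np.float64(0.1657)]
scene tray [[350, 277], [349, 291], [243, 348], [207, 296], [313, 241]]
top mid [  0.2965821  188.36180409] w [19. 20. 19. 19. 18. 19.]
scene mid [3.76447876e-02 2.11438224e+02] h [20. 24. 24. 24. 24. 23.]
axis [0.79836807 0.19965948 0.56810608] tilt 34.61826231958836 yaw 14.040799866471158
seat [0.50662144 0.17240922 0.062     ] mouth [0.65558485 0.20966266 0.168     ]
mouth tri (array([0.65647395, 0.2065751 , 0.16474633]), np.float64(0.007120694578904251))
yaw0 line from top [[0.6423, 0.2062, 0.16], [0.5295, 0.1784, 0.075]]
top rows 213 274
scene cols 358 422
[79, 86, 83, 78, 84, 85, 85, 85, 89, 101, 127, 138, 139, 131, 124, 110, 83, 66, 76, 141, 189, 204, 208, 206, 206, 209, 208, 207, 207, 207, 206, 192, 178, 158, 147, 128, 110, 96, 82, 73, 78, 77, 79, 85, 85, 87, 77, 78, 69, 74, 79, 86, 113, 134, 132, 122, 106, 83, 84, 85, 83, 82, 83, 83, 86]
```

```bash
cat >> h.py <<'E'
from scipy.spatial.transform import Rotation as Ro
def pose():
    s=observe(); q=s['tcp_rot']; return s['position'],Ro.from_quat([q[1],q[2],q[3],q[0]]),s
def move(P,R):   # slide/rot needed
    p,r,s=pose(); return (r.inv().apply(P-p)*1000).round(1).tolist(),np.degrees((r.inv()*R).as_rotvec()).round(2).tolist()
def unit(v): v=np.asarray(v,float); return v/np.linalg.norm(v)
def frame(x,z):  # tool R from x and approx z
    x=unit(x); y=unit(np.cross(z,x)); return Ro.from_matrix(np.c_[x,y,np.cross(x,y)])
YAW=np.radians(14.0); T=np.radians(35)
def axis(yaw,el): return np.array([np.cos(el)*np.cos(yaw),np.cos(el)*np.sin(yaw),np.sin(el)])
U=axis(YAW,T); A=np.array([np.sin(T)*np.cos(YAW),np.sin(T)*np.sin(YAW),-np.cos(T)])
SEAT=np.array([.5063,.1720,.062])
TY=np.radians(10.3); TX=np.array([np.cos(TY),np.sin(TY),0]); TYV=np.array([-np.sin(TY),np.cos(TY),0]); TC=np.array([.590,-.1175,0])
E
python3 - <<'E'
from h import *
import bench; print([n for n in dir(bench) if not n.startswith('_')], getattr(bench,'tips_ahead',None))
p,r,s=pose(); print(r.as_matrix().round(3).tolist())
print('full',onz('top',(160,233),.216),'seat check px',proj('top',SEAT),proj('top',SEAT+.185*U),proj('scene',SEAT+.185*U))
G=SEAT+.092*U; 
for sg in(1,-1):
    R=frame(A,sg*U); P=G+.007*A; print(sg,P,'pre',move(P-.13*A,R))
E
```

```text
['MotionError', 'camera_params', 'job_done', 'observe', 'read_camera', 'tips_ahead'] 0.014
[[-0.0, 0.231, 0.973], [-0.002, 0.973, -0.231], [-1.0, -0.002, 0.0]]
full [0.59823947 0.47698351 0.216     ] seat check px [268.43146716 269.65249678] [253.09195111 217.92596789] [411.75831751 226.47401159]
1 [0.58331919 0.19120304 0.10903497] pre ([29.5, -338.2, 457.2], [-26.45, -34.35, 8.44])
-1 [0.58331919 0.19120304 0.10903497] pre ([29.5, -338.2, 457.2], [146.44, 11.35, 46.2])
```

Request:
step_arm(
  slide=[
    [29.5,-338.2,457.2],
    [29.5,-338.2,457.2],
    [29.5,-338.2,457.2],
    [29.5,-338.2,457.2],
    [29.5,-338.2,457.2],
    [29.5,-338.2,457.2],
    [29.5,-338.2,457.2],
    [29.5,-338.2,457.2],
    [29.5,-338.2,457.2],
    [29.5,-338.2,457.2],
    [29.5,-338.2,457.2],
    [29.5,-338.2,457.2],
  ],
  rotation=[
    [-26.45,-34.35,8.44],
    [-26.45,-34.35,8.44],
    [-26.45,-34.35,8.44],
    [-26.45,-34.35,8.44],
    [-26.45,-34.35,8.44],
    [-26.45,-34.35,8.44],
    [-26.45,-34.35,8.44],
    [-26.45,-34.35,8.44],
    [-26.45,-34.35,8.44],
    [-26.45,-34.35,8.44],
    [-26.45,-34.35,8.44],
    [-26.45,-34.35,8.44],
  ],
  jaw=[-1,-1,-1,-1,-1,-1,-1,-1,-1,-1,-1,-1],
  newtons=40,
)

```text
time: 1.6
position: [0.5126, 0.169, 0.2154]
tcp_rot: [0.881, -0.054, 0.459, 0.105]
contact_force: [-0.5, 0.5, -0.6]
opening: 0.997
```

Run:
```python
from h import *
im=read_camera('scene');
t=read_camera('top'); cv2.imwrite('pics/a.png',np.vstack([cv2.resize(im[130:330,260:500],(720,600//2*1))[:,:,::-1],cv2.resize(t[150:310,200:440],(720,300))[:,:,::-1]]))
p,r,s=pose(); print(p,s['joint_positions'].round(3),s['time'],s['opening'],s['contact_force'])
G=SEAT+.092*U; P=G+.007*A; print(move(P,frame(A,U)))
```

```text
[0.51095073 0.17295775 0.21551759] [-0.238  0.213 -0.25   2.312  1.457  0.179 -0.053] 1.7 0.9977964720799243 [ 0.11112956 -0.0356331   0.72768996]
([130.0, 0.1, 0.0], [-0.14, 0.01, -0.03])
```

View pics/a.png

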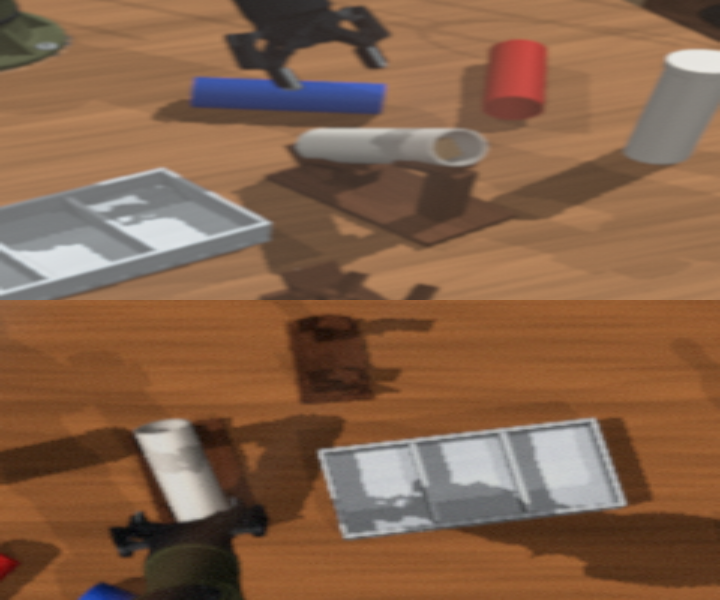

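The gripper is lined up above the tube's middle, with the fingers straddling it in the top view at about (190,520) of the picture. Descending now.

Request:
step_arm(
  slide=[
    [30,0,0],
    [60,0,0],
    [85,0,0],
    [105,0,0],
    [120,0,0],
    [130,0,0],
    [130,0,0],
  ],
  rotation=[
    [0,0,0],
    [0,0,0],
    [0,0,0],
    [0,0,0],
    [0,0,0],
    [0,0,0],
    [0,0,0],
  ],
  jaw=[-1,-1,-1,-1,-1,-1,-1],
)

```text
time: 2.58
position: [0.5831, 0.1925, 0.1089]
tcp_rot: [0.88, -0.056, 0.458, 0.109]
contact_force: [-0.3, 0.0, 0.4]
opening: 0.998
```

Run:
```python
from h import *
p,r,s=pose(); print(p,s['joint_positions'].round(3),s['time'],s['contact_force'],s['ft_torque'])
G=SEAT+.092*U; P=G+.007*A; print(move(P,frame(A,U)))
```

```text
[0.58313442 0.19249042 0.10891194] [-0.102  0.534 -0.443  2.269  2.204  0.399 -0.745] 2.575 [-0.33154775  0.00409553  0.36357614] [-0.15537776  0.58495279  0.1034647 ]
([-0.2, -1.3, -0.0], [0.01, 0.0, -0.1])
```

Request:
step_arm(
  slide=[
    [0,0,0],
    [0,0,0],
    [0,0,0],
    [0,0,0],
    [0,0,0],
    [0,0,0],
  ],
  rotation=[
    [0,0,0],
    [0,0,0],
    [0,0,0],
    [0,0,0],
    [0,0,0],
    [0,0,0],
  ],
  jaw=[0,0.3,1,1,1,1],
  newtons=40,
)

```text
time: 3.32
position: [0.584, 0.1886, 0.1103]
tcp_rot: [0.881, -0.056, 0.457, 0.106]
contact_force: [-2.1, -6.2, 4.4]
opening: 0.679
```

Run:
```python
from h import *
p,r,s=pose(); print(p,s['joint_positions'].round(3),s['time'],s['contact_force'],s['ft_torque'],s['opening'])
G=SEAT+.092*U; P=G+.007*A; print(move(P,frame(A,U)))
t=read_camera('scene'); cv2.imwrite('pics/b.png',cv2.resize(t[160:300,320:500],(720,560))[:,:,::-1])
```

```text
[0.58404864 0.18864089 0.11032328] [-0.099  0.531 -0.44   2.271  2.203  0.4   -0.745] 3.325 [-2.13219324 -6.2268698   4.39530748] [-1.30302421  0.37538161 -0.70924784] 0.678833780901166
([1.0, 2.7, -0.8], [-0.18, 0.14, 0.23])
```

View pics/b.png

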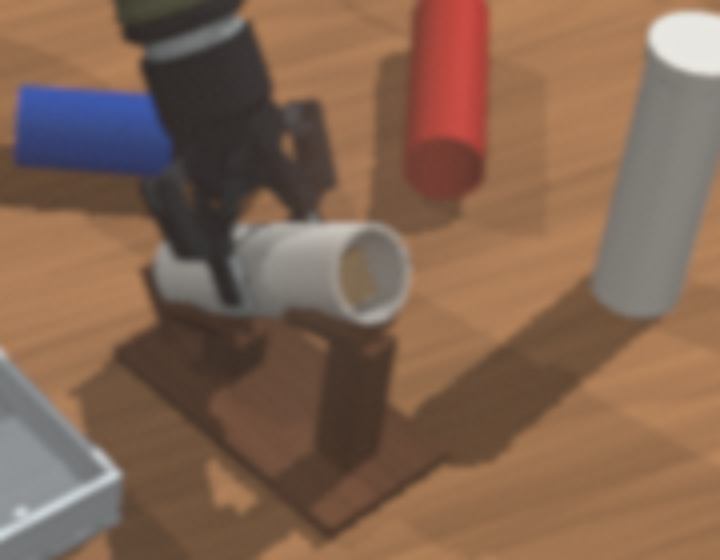

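The tube is gripped (opening 0.68, about 58 mm), and the blocks are still visible in the mouth. Lifting.

Request:
step_arm(
  slide=[
    [-15,0,0],
    [-35,0,0],
    [-60,0,0],
    [-90,0,0],
    [-120,0,0],
    [-145,0,0],
    [-160,0,0],
    [-160,0,0],
  ],
  rotation=[
    [0,0,0],
    [0,0,0],
    [0,0,0],
    [0,0,0],
    [0,0,0],
    [0,0,0],
    [0,0,0],
    [0,0,0],
  ],
  jaw=[1,1,1,1,1,1,1,1],
)

```text
time: 4.38
position: [0.4936, 0.1698, 0.2423]
tcp_rot: [0.881, -0.055, 0.456, 0.109]
contact_force: [-0.5, -0.5, -1.9]
opening: 0.681
```

```bash
cat >> h.py <<'E'
def pour(bay,dx,z,th,dy=0,yaw=0):  # bay -1,0,1; mouth at bay centre+dx along TX, height z, mouth th deg below level
    th=np.radians(th); X=Ro.from_euler('z',yaw,degrees=True).apply(TX)
    u=np.cos(th)*X-[0,0,np.sin(th)]; a=-np.sin(th)*X-[0,0,np.cos(th)]
    M=TC+(.103*bay+dy)*TYV+dx*TX+[0,0,z]
    return M-.093*u+.006*a, frame(a,u)
def st():
    p,r,s=pose(); print(p.round(4),s['joint_positions'].round(3),round(s['time'],2),s['contact_force'].round(2),s['ft_torque'].round(3),round(s['opening'],3))
E
python3 - <<'E'
from h import *
st(); print(move(*pour(1,-.02,.24,-30)))
E
```

```text
[0.4936 0.1698 0.2423] [-0.16   0.141 -0.34   2.307  1.084  0.205  0.313] 4.38 [-0.53 -0.54 -1.89] [-0.193  0.838 -0.041] 0.681
([5.2, -193.1, -85.3], [3.04, 5.25, -2.13])
```

Run:
```python
from h import *
print(move(*pour(1,-.02,.28,-20)))
```

```text
([-43.6, -192.5, -60.3], [3.22, 15.25, -1.86])
```

Request:
step_arm(
  slide=[
    [-20,-20,-6],
    [-35,-50,-17],
    [-43,-90,-28],
    [-43.6,-130,-40],
    [-43.6,-165,-52],
    [-43.6,-185,-58],
    [-43.6,-192.5,-60.3],
    [-43.6,-192.5,-60.3],
    [-43.6,-192.5,-60.3],
  ],
  rotation=[
    [0,2,0],
    [0.5,4,-0.3],
    [1,6,-0.6],
    [1.6,9,-1],
    [2.5,12,-1.5],
    [3,14,-1.8],
    [3.2,15.2,-1.9],
    [3.2,15.2,-1.9],
    [3.2,15.2,-1.9],
  ],
  jaw=[1,1,1,1,1,1,1,1,1],
)

```text
time: 5.5
position: [0.4686, -0.0341, 0.241]
tcp_rot: [0.815, -0.053, 0.572, 0.074]
contact_force: [0.3, 0.5, -1.9]
opening: 0.683
```

Run:
```python
from h import *
st(); print(move(*pour(1,-.02,.28,-20)));print(move(*pour(1,-.02,.2,0)));print(move(*pour(1,-.02,.13,10)))
```

```text
[ 0.4686 -0.0341  0.241 ] [ 0.657  0.147 -0.656  2.165  0.047  0.52   1.738] 5.5 [ 0.34  0.47 -1.94] [-0.082  0.504 -0.014] 0.683
([-1.7, -0.8, -0.2], [0.18, -0.15, 0.11])
([41.4, -0.6, -23.9], [0.16, 19.85, 0.14])
([92.1, -0.4, -41.8], [0.15, 29.85, 0.16])
```

Request:
step_arm(
  slide=[
    [15,0,-8],
    [30,0,-17],
    [48,0,-26],
    [65,0,-32],
    [80,0,-38],
    [90,0,-41],
    [92.1,-0.4,-41.8],
    [92.1,-0.4,-41.8],
  ],
  rotation=[
    [0,5,0],
    [0,10,0],
    [0,15,0],
    [0,20,0],
    [0,25,0],
    [0,28,0],
    [0.15,29.85,0.15],
    [0.15,29.85,0.15],
  ],
  jaw=[1,1,1,1,1,1,1,1],
)

```text
time: 6.5
position: [0.4613, -0.0368, 0.1403]
tcp_rot: [0.64, -0.068, 0.763, 0.058]
contact_force: [0.2, -0.8, -0.9]
opening: 0.684
```

Run:
```python
from h import *
st(); 
for th in(10,16,20,24): print(th,move(*pour(1,-.02,.11,th)))
im=read_camera('scene'); cv2.imwrite('pics/c.png',cv2.resize(im[140:360,190:450],(709,600))[:,:,::-1])
```

```text
[ 0.4613 -0.0368  0.1403] [ 0.355  0.504 -0.519  1.921  0.303  0.975  1.423] 6.5 [ 0.21 -0.76 -0.94] [ 0.037 -0.294  0.032] 0.684
10 ([19.9, 0.6, 3.0], [-0.07, 0.04, -0.05])
16 ([10.1, 0.6, 2.9], [-0.06, 6.04, -0.05])
20 ([3.6, 0.6, 3.4], [-0.06, 10.04, -0.05])
24 ([-2.8, 0.6, 4.3], [-0.06, 14.04, -0.05])
```

View pics/c.png

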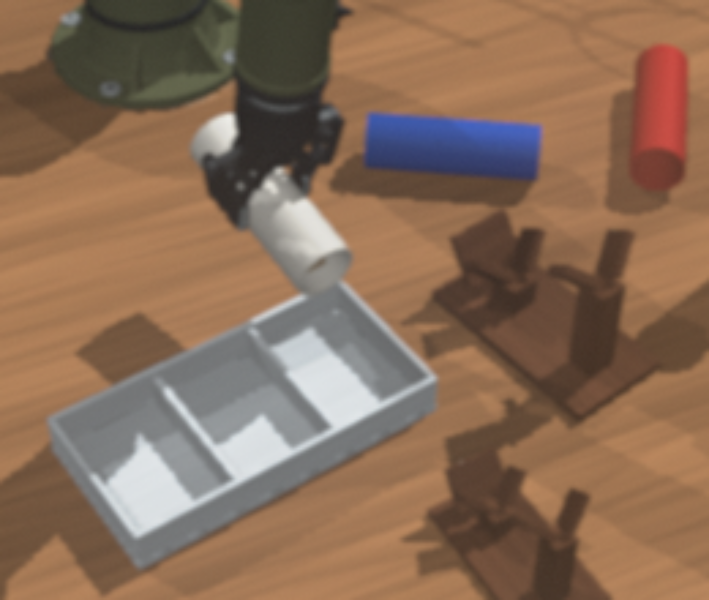

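```bash
cat >> h.py <<'E'
def look(save=None):
    st()
    for n in('scene','top'):
        im=read_camera(n)[:,:,::-1].copy()
        if save: cv2.imwrite(f'pics/{save}_{n}.png',im)
        g=cv2.cvtColor(im,cv2.COLOR_BGR2HSV)
        q=[proj(n,TC+sx*.074*TX+sy*.1515*TYV+[0,0,z]) for sx in(-1,1) for sy in(-1,1) for z in(.006,.042)]
        m=np.zeros(im.shape[:2],np.uint8); cv2.fillConvexPoly(m,cv2.convexHull(np.int32(np.round(q))),1)
        k,l,S,C=cv2.connectedComponentsWithStats(((m>0)&(g[...,1]>55)&(g[...,2]>70)).astype(np.uint8))
        for i in range(1,k):
            if S[i][4]>8:
                d=onz(n,C[i],.025)-TC; print(' ',n,'px',C[i].round(0),'A',S[i][4],'tray xy mm',(1000*np.array([d@TX,d@TYV])).round(0))
E
python3 -c "
from h import *
look()"
```

```text
[ 0.4611 -0.0371  0.1406] [ 0.356  0.503 -0.519  1.922  0.303  0.975  1.423] 6.55 [ 0.11 -0.26 -2.12] [ 0.054 -0.204  0.039] 0.683
  top px [352. 240.] A 48 tray xy mm [20. 10.]
  top px [320. 255.] A 32 tray xy mm [ -9. 125.]
```

Request:
step_arm(
  slide=[
    [15,0.6,3],
    [10.1,0.6,2.9],
    [10.1,0.6,2.9],
  ],
  rotation=[
    [0,3,0],
    [0,6,0],
    [0,6,0],
  ],
  jaw=[1,1,1],
)

```text
time: 7.02
position: [0.4626, -0.0365, 0.1301]
tcp_rot: [0.6, -0.07, 0.795, 0.054]
contact_force: [1.0, 0.5, -1.3]
opening: 0.683
```

```bash
python3 -c "
from h import *
look()
for th in(16,19,22): print(th,move(*pour(1,-.02,.11,th)))"
```

```text
[ 0.4626 -0.0365  0.1301] [ 0.318  0.572 -0.502  1.85   0.306  1.085  1.411] 7.03 [ 0.97  0.53 -1.35] [ 0.081 -0.413 -0.026] 0.683
  top px [349. 227.] A 39 tray xy mm [67. 11.]
  top px [318. 241.] A 32 tray xy mm [ 39. 125.]
16 ([0.1, 0.7, 0.7], [-0.14, 0.09, -0.05])
19 ([-4.8, 0.7, 0.5], [-0.14, 3.09, -0.06])
22 ([-9.7, 0.7, 0.6], [-0.14, 6.09, -0.06])
```

Request:
step_arm(
  slide=[
    [-5,0.7,0.5],
    [-5,0.7,0.5],
  ],
  rotation=[
    [0,3,0],
    [0,3,0],
  ],
  jaw=[1,1],
)

```text
time: 7.38
position: [0.464, -0.0356, 0.1346]
tcp_rot: [0.579, -0.072, 0.81, 0.052]
contact_force: [0.2, -1.5, -1.1]
opening: 0.679
```

```bash
python3 -c "
from h import *
look('d19')
for th in(19,22): print(th,move(*pour(1,-.02,.11,th)))"
```

```text
[ 0.464  -0.0356  0.1346] [ 0.302  0.596 -0.497  1.803  0.299  1.161  1.412] 7.38 [ 0.25 -1.47 -1.13] [ 0.051 -0.466 -0.029] 0.679
  top px [316. 233.] A 25 tray xy mm [ 67. 124.]
  top px [323. 261.] A 10 tray xy mm [-31. 121.]
19 ([-0.1, -0.0, 0.1], [-0.12, 0.07, -0.07])
22 ([-5.0, -0.0, -0.1], [-0.12, 3.07, -0.07])
```

Request:
step_arm(
  slide=[
    [-5,0,0],
    [-5,0,0],
  ],
  rotation=[
    [0,3,0],
    [0,3,0],
  ],
  jaw=[1,1],
)

```text
time: 7.72
position: [0.4655, -0.0353, 0.1391]
tcp_rot: [0.558, -0.073, 0.825, 0.05]
contact_force: [0.5, 0.9, -2.1]
opening: 0.683
```

```bash
python3 -c "
from h import *
look('d22')
for th in(22,25): print(th,move(*pour(1,-.02,.11,th)))
a=cv2.imread('pics/d19_scene.png');b=cv2.imread('pics/d22_scene.png')
u=proj('scene',TC+.103*TYV-.02*TX+[0,0,.11]).astype(int); print(u)
cv2.imwrite('pics/d.png',np.hstack([cv2.resize(i[u[1]-40:u[1]+40,u[0]-40:u[0]+40],(400,400),interpolation=2) for i in(a,b)]))"
```

```text
[ 0.4655 -0.0353  0.1391] [ 0.286  0.621 -0.492  1.755  0.294  1.236  1.414] 7.72 [ 0.55  0.85 -2.13] [ 0.12  -0.538  0.009] 0.683
  top px [321. 257.] A 17 tray xy mm [-14. 123.]
22 ([-0.2, -0.1, -0.1], [-0.12, 0.05, -0.08])
25 ([-5.1, -0.1, -0.3], [-0.11, 3.05, -0.08])
[308 244]
```

View pics/d.png

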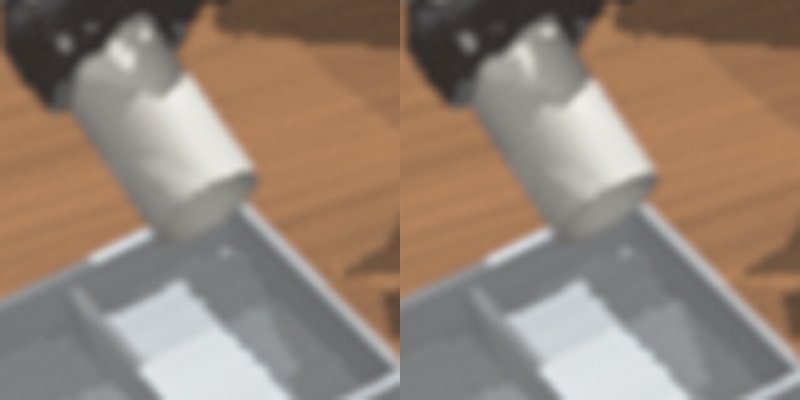

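Request:
step_arm(
  slide=[
    [-5,0,0],
    [-5,0,0],
  ],
  rotation=[
    [0,3,0],
    [0,3,0],
  ],
  jaw=[1,1],
)

```text
time: 8.07
position: [0.4673, -0.0349, 0.1436]
tcp_rot: [0.536, -0.074, 0.84, 0.048]
contact_force: [-0.8, 0.8, -2.0]
opening: 0.683
```

```bash
cat >> h.py <<'E'
def mouth(bay,tag=None):   # warm pixels near the mouth in the scene view
    im=read_camera('scene')[:,:,::-1].copy(); u=proj('scene',TC+.103*bay*TYV-.02*TX+[0,0,.11]).astype(int)
    g=cv2.cvtColor(im,cv2.COLOR_BGR2HSV)[u[1]-14:u[1]+30,u[0]-14:u[0]+22]; print('mouth warm',int(((g[...,1]>55)&(g[...,2]>60)).sum()))
    if tag: cv2.imwrite(f'pics/{tag}.png',im)
E
python3 -c "
from h import *
look(); mouth(1)"
```

```text
[ 0.4673 -0.0349  0.1436] [ 0.271  0.647 -0.486  1.708  0.288  1.309  1.416] 8.07 [-0.82  0.84 -1.96] [ 0.121 -0.61  -0.012] 0.683
  top px [322. 253.] A 15 tray xy mm [ -2. 119.]
mouth warm 274
```

Request:
step_arm(
  slide=[
    [-5,0,0],
    [-5,0,0],
  ],
  rotation=[
    [0,3,0],
    [0,3,0],
  ],
  jaw=[1,1],
)

```text
time: 8.48
position: [0.4694, -0.0346, 0.1481]
tcp_rot: [0.513, -0.076, 0.854, 0.046]
contact_force: [0.6, 0.1, -2.1]
opening: 0.678
```

```bash
python3 -c "
from h import *
look(); mouth(1)"
```

```text
[ 0.4694 -0.0346  0.1481] [ 0.256  0.673 -0.479  1.66   0.283  1.381  1.418] 8.47 [ 0.57  0.08 -2.15] [ 0.131 -0.694  0.006] 0.678
  top px [320. 247.] A 33 tray xy mm [ 17. 120.]
mouth warm 275
```

Request:
step_arm(
  slide=[
    [-5,0,0],
    [-5,0,0],
    [8,0,-1],
    [8,0,-1],
  ],
  rotation=[
    [0,3,0],
    [0,3,0],
    [0,-6,0],
    [0,-6,0],
  ],
  jaw=[1,1,1,1],
)

```text
time: 9.12
position: [0.4619, -0.0362, 0.1423]
tcp_rot: [0.557, -0.074, 0.826, 0.049]
contact_force: [-0.4, -0.3, -0.9]
opening: 0.681
```

```bash
python3 -c "
from h import *
look(); mouth(1)
for th in(22,34,): print(th,move(*pour(1,-.02,.11,th)))"
```

```text
[ 0.4619 -0.0362  0.1423] [ 0.29   0.613 -0.493  1.761  0.292  1.238  1.416] 9.12 [-0.44 -0.33 -0.86] [ 0.084 -0.462 -0.005] 0.681
  scene px [306. 246.] A 26 tray xy mm [-88. 142.]
  scene px [316. 276.] A 207 tray xy mm [ 17. 102.]
  top px [321. 257.] A 16 tray xy mm [-15. 124.]
mouth warm 402
22 ([2.9, 0.1, 1.0], [-0.15, 0.02, -0.07])
34 ([-16.6, 0.2, 1.8], [-0.14, 12.02, -0.09])
```

```bash
python3 -c "
from h import *
im=read_camera('scene')[:,:,::-1]; cv2.imwrite('pics/e.png',cv2.resize(im[210:310,255:375],(720,600),interpolation=2))"
```

```text
(no output)
```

View pics/e.png

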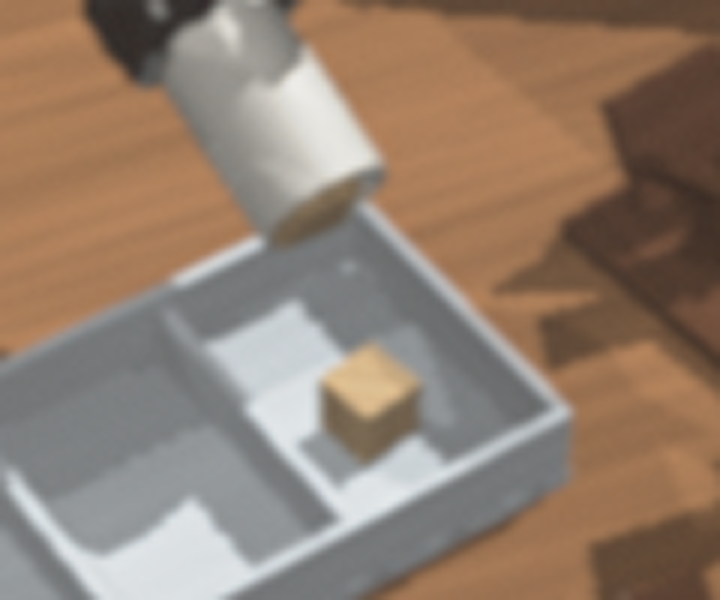

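One block is in bay 2 and the next sits flush at the mouth. Repeating the pulse.

Request:
step_arm(
  slide=[
    [-12,0,1],
    [-12,0,1],
    [0,0,0],
    [0,0,0],
  ],
  rotation=[
    [0,9,0],
    [0,9,0],
    [0,0,0],
    [0,0,0],
  ],
  jaw=[1,1,1,1],
)

```text
time: 9.82
position: [0.4627, -0.036, 0.1422]
tcp_rot: [0.557, -0.073, 0.826, 0.05]
contact_force: [0.2, -0.7, -0.9]
opening: 0.679
```

```bash
python3 -c "
from h import *
look('f'); mouth(1)
print(move(*pour(0,-.02,.13,15)))"
```

```text
[ 0.4627 -0.036   0.1422] [ 0.29   0.614 -0.494  1.76   0.292  1.239  1.415] 9.82 [ 0.23 -0.67 -0.87] [-0.002 -0.465  0.011] 0.679
  scene px [311. 272.] A 408 tray xy mm [ -4. 101.]
  top px [322. 257.] A 14 tray xy mm [-17. 121.]
mouth warm 543
([-4.4, -102.9, -5.0], [-0.15, -6.99, -0.06])
```

Request:
step_arm(
  slide=[
    [2,0,-4],
    [2,-10,-5],
    [-2,-35,-5],
    [-4,-65,-5],
    [-4.4,-90,-5],
    [-4.4,-103,-5],
    [-4.4,-103,-5],
  ],
  rotation=[
    [0,-7,0],
    [0,-10,0],
    [0,-10,0],
    [0,-9,0],
    [0,-8,0],
    [0,-7,0],
    [0,-7,0],
  ],
  jaw=[1,1,1,1,1,1,1],
)

```text
time: 10.85
position: [0.4803, -0.1376, 0.1473]
tcp_rot: [0.606, -0.069, 0.791, 0.054]
contact_force: [0.2, 0.6, -1.3]
opening: 0.682
```

```bash
python3 -c "
from h import *
look('g'); mouth(0)
for th in(22,25,31):print(move(*pour(0,-.02,.11,th)))
im=cv2.imread('pics/g_scene.png'); cv2.imwrite('pics/g.png',cv2.resize(im[220:340,235:379],(720,600),interpolation=2))"
```

```text
[ 0.4803 -0.1376  0.1473] [ 0.475  0.578 -0.481  1.763  0.339  1.145  1.59 ] 10.85 [ 0.2   0.57 -1.31] [ 0.055 -0.331 -0.038] 0.682
  scene px [311. 272.] A 409 tray xy mm [ -4. 101.]
  top px [393. 224.] A 57 tray xy mm [  49. -135.]
  top px [359. 232.] A 34 tray xy mm [ 43. -19.]
  top px [326. 247.] A 102 tray xy mm [ 15. 102.]
  top px [328. 259.] A 103 tray xy mm [-26. 100.]
mouth warm 197
([7.3, -1.5, 5.3], [-0.02, 7.0, -0.1])
([2.4, -1.4, 5.7], [-0.01, 10.0, -0.1])
([-7.2, -1.4, 7.3], [-0.01, 16.0, -0.1])
```

View pics/g.png

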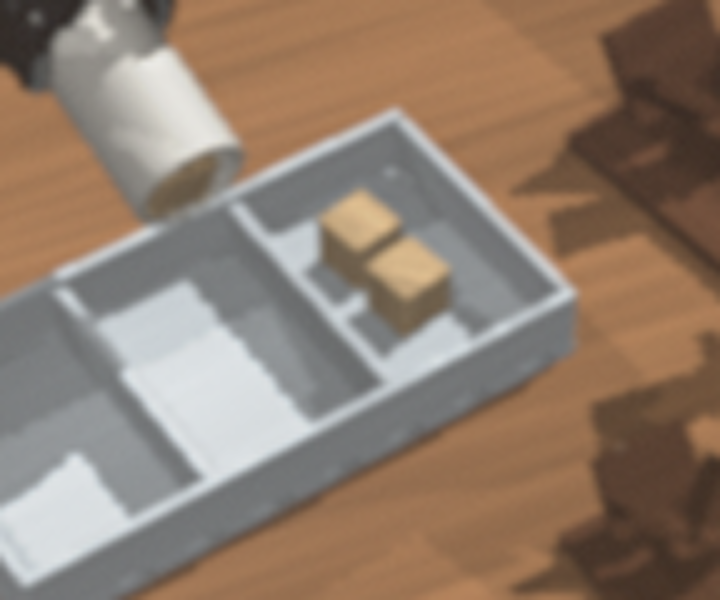

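Bay 2 now holds two blocks on its floor, the third is flush at the mouth, and the mouth is over the middle bay. Pulsing here.

Request:
step_arm(
  slide=[
    [7.3,-1.5,5.3],
    [7.3,-1.5,5.3],
    [-7,-1.5,7],
    [-7,-1.5,7],
    [7.3,-1.5,5.3],
    [7.3,-1.5,5.3],
  ],
  rotation=[
    [0,7,0],
    [0,7,0],
    [0,16,0],
    [0,16,0],
    [0,7,0],
    [0,7,0],
  ],
  jaw=[1,1,1,1,1,1],
)

```text
time: 11.75
position: [0.4806, -0.1391, 0.1402]
tcp_rot: [0.558, -0.073, 0.825, 0.049]
contact_force: [-0.0, -0.8, -0.8]
opening: 0.681
```

```bash
python3 -c "
from h import *
look('i'); mouth(0)"
```

```text
[ 0.4806 -0.1391  0.1402] [ 0.427  0.647 -0.458  1.683  0.352  1.275  1.573] 11.75 [-0.01 -0.79 -0.76] [ 0.057 -0.464 -0.04 ] 0.681
  scene px [311. 272.] A 408 tray xy mm [ -4. 101.]
  scene px [270. 264.] A 28 tray xy mm [-87.  29.]
  scene px [281. 301.] A 193 tray xy mm [ 36. -15.]
  top px [326. 247.] A 102 tray xy mm [ 15. 102.]
  top px [329. 259.] A 106 tray xy mm [-26. 100.]
mouth warm 163
```

Request:
step_arm(
  slide=[
    [-12,0,1],
    [-12,0,1],
    [0,0,0],
    [0,0,0],
  ],
  rotation=[
    [0,9,0],
    [0,9,0],
    [0,0,0],
    [0,0,0],
  ],
  jaw=[1,1,1,1],
)

```text
time: 12.4
position: [0.4816, -0.139, 0.1399]
tcp_rot: [0.557, -0.073, 0.826, 0.049]
contact_force: [0.2, -1.1, -0.7]
opening: 0.679
```

```bash
python3 -c "
from h import *
look('j'); mouth(0)
print(move(*pour(-1,-.02,.13,15)))"
```

```text
[ 0.4816 -0.139   0.1399] [ 0.426  0.65  -0.459  1.68   0.352  1.278  1.573] 12.4 [ 0.16 -1.1  -0.72] [ 0.077 -0.436 -0.018] 0.679
  scene px [311. 272.] A 411 tray xy mm [ -4. 101.]
  scene px [270. 264.] A 22 tray xy mm [-88.  27.]
  scene px [277. 283.] A 215 tray xy mm [-20.   9.]
  scene px [281. 302.] A 192 tray xy mm [ 37. -16.]
  top px [326. 247.] A 102 tray xy mm [ 15. 102.]
  top px [351. 254.] A 17 tray xy mm [-24.  24.]
  top px [328. 259.] A 103 tray xy mm [-26. 100.]
mouth warm 356
([-6.6, -101.4, -5.9], [-0.15, -6.99, -0.06])
```

Two blocks are in the middle bay. Moving to the last bay.

Request:
step_arm(
  slide=[
    [2,0,-4],
    [2,-10,-5],
    [-2,-35,-5],
    [-4,-65,-5],
    [-6,-90,-5.5],
    [-6.6,-101.4,-5.9],
    [-6.6,-101.4,-5.9],
  ],
  rotation=[
    [0,-7,0],
    [0,-10,0],
    [0,-10,0],
    [0,-9,0],
    [0,-8,0],
    [0,-7,0],
    [0,-7,0],
  ],
  jaw=[1,1,1,1,1,1,1],
)

```text
time: 13.42
position: [0.4987, -0.2385, 0.1471]
tcp_rot: [0.606, -0.07, 0.79, 0.054]
contact_force: [-0.9, 1.1, -1.2]
opening: 0.681
```

```bash
python3 -c "
from h import *
look('k')
for th in(22,34):print(move(*pour(-1,-.02,.11,th)))"
```

```text
[ 0.4987 -0.2385  0.1471] [ 0.598  0.637 -0.457  1.635  0.383  1.205  1.746] 13.43 [-0.91  1.13 -1.21] [ 0.069 -0.322 -0.003] 0.681
  scene px [311. 272.] A 411 tray xy mm [ -4. 101.]
  scene px [277. 283.] A 216 tray xy mm [-20.   8.]
  scene px [281. 302.] A 190 tray xy mm [ 38. -16.]
  top px [399. 227.] A 14 tray xy mm [  36. -154.]
  top px [359. 234.] A 103 tray xy mm [ 37. -16.]
  top px [326. 247.] A 102 tray xy mm [ 15. 102.]
  top px [355. 253.] A 109 tray xy mm [-22.   9.]
  top px [329. 259.] A 105 tray xy mm [-26. 100.]
([7.0, -1.6, 5.1], [-0.03, 6.99, -0.12])
([-12.2, -1.5, 8.2], [-0.01, 18.99, -0.12])
```

Last one, with a longer hold.

Request:
step_arm(
  slide=[
    [7,-1.6,5.1],
    [7,-1.6,5.1],
    [-7,-1.5,7],
    [-12,-1.5,8],
    [-12,-1.5,8],
    [-12,-1.5,8],
    [-12,-1.5,8],
    [-12,-1.5,8],
  ],
  rotation=[
    [0,7,0],
    [0,7,0],
    [0,16,0],
    [0,19,0],
    [0,19,0],
    [0,19,0],
    [0,19,0],
    [0,19,0],
  ],
  jaw=[1,1,1,1,1,1,1,1],
)

```text
time: 14.52
position: [0.5087, -0.2386, 0.1575]
tcp_rot: [0.468, -0.078, 0.879, 0.042]
contact_force: [0.2, -0.2, -1.4]
opening: 0.679
```

```bash
python3 -c "
from h import *
look('l')
print(move(*pour(-1,-.02,.22,0)))
print(move(*pour(1,-.02,.28,-20)))"
```

```text
[ 0.5087 -0.2386  0.1575] [ 0.446  0.806 -0.384  1.363  0.421  1.618  1.728] 14.53 [ 0.24 -0.25 -1.39] [ 0.143 -0.74   0.002] 0.679
  scene px [311. 272.] A 412 tray xy mm [ -4. 101.]
  scene px [277. 283.] A 216 tray xy mm [-20.   9.]
  scene px [281. 302.] A 188 tray xy mm [ 38. -17.]
  scene px [233. 306.] A 222 tray xy mm [ -19. -119.]
  top px [359. 234.] A 103 tray xy mm [ 37. -17.]
  top px [326. 247.] A 102 tray xy mm [ 15. 102.]
  top px [355. 252.] A 108 tray xy mm [-22.   9.]
  top px [328. 259.] A 104 tray xy mm [-26. 100.]
([-40.5, 1.5, -41.3], [-0.15, -33.98, -0.07])
([-68.1, 207.5, -51.3], [-0.17, -53.98, -0.04])
```

All five blocks are in, 2/2/1. Now lifting and retracing the path.

Request:
step_arm(
  slide=[
    [-10,0,-12],
    [-20,0,-22],
    [-30,1,-33],
    [-40,1.5,-41],
    [-50,30,-45],
    [-60,75,-48],
    [-68,120,-51],
    [-68,165,-51],
    [-68,200,-51],
    [-68.1,207.5,-51.3],
    [-68.1,207.5,-51.3],
    [-68.1,207.5,-51.3],
  ],
  rotation=[
    [0,-9,0],
    [0,-18,0],
    [0,-27,0],
    [0,-34,0],
    [0,-40,0],
    [0,-46,0],
    [0,-52,0],
    [0,-54,0],
    [0,-54,0],
    [0,-54,0],
    [0,-54,0],
    [0,-54,0],
  ],
  jaw=[1,1,1,1,1,1,1,1,1,1,1,1],
)

```text
time: 16.12
position: [0.4684, -0.0359, 0.2423]
tcp_rot: [0.816, -0.05, 0.571, 0.072]
contact_force: [-0.6, 0.2, -1.0]
opening: 0.684
```

```bash
python3 -c "
from h import *
look('m')
q=Ro.from_quat([-.056,.457,.106,.881]); P=np.array([.5840,.1886,.1103])
a=q.as_matrix()[:,0]; u=q.as_matrix()[:,2]; print('tilt,yaw grasp',np.degrees(np.arcsin(u[2])),np.degrees(np.arctan2(u[1],u[0])))
print(move(P-.16*a,q))"
```

```text
[ 0.4684 -0.0359  0.2423] [ 0.716  0.15  -0.716  2.164  0.061  0.522  1.721] 16.12 [-0.62  0.18 -1.  ] [-0.107  0.384 -0.035] 0.684
  scene px [311. 272.] A 412 tray xy mm [ -4. 101.]
  scene px [277. 283.] A 215 tray xy mm [-20.   9.]
  scene px [281. 302.] A 193 tray xy mm [ 38. -16.]
  scene px [232. 306.] A 239 tray xy mm [ -19. -120.]
  top px [359. 234.] A 103 tray xy mm [ 37. -17.]
  top px [393. 245.] A 97 tray xy mm [ -21. -120.]
  top px [355. 252.] A 108 tray xy mm [-22.   9.]
tilt,yaw grasp 35.15342116452429 13.846823073279285
([22.1, 195.1, 57.1], [-3.38, -15.18, 1.58])
```

Request:
step_arm(
  slide=[
    [3,20,4],
    [6,50,12],
    [10,90,24],
    [15,130,38],
    [19,165,50],
    [21,185,57],
    [22,195,60],
    [22.1,195.1,60.1],
    [22.1,195.1,60.1],
    [22.1,195.1,60.1],
  ],
  rotation=[
    [0,-1,0],
    [-0.5,-4,0.3],
    [-1.5,-7,0.7],
    [-2.3,-10,1],
    [-3,-13,1.4],
    [-3.4,-15,1.6],
    [-3.4,-15.2,1.6],
    [-3.4,-15.2,1.6],
    [-3.4,-15.2,1.6],
    [-3.4,-15.2,1.6],
  ],
  jaw=[1,1,1,1,1,1,1,1,1,1],
)

```text
time: 17.48
position: [0.4971, 0.167, 0.2422]
tcp_rot: [0.881, -0.056, 0.457, 0.106]
contact_force: [-0.5, 0.2, -0.5]
opening: 0.684
```

```bash
cat >> h.py <<'E'
GQ=Ro.from_quat([-.056,.457,.106,.881]); GP=np.array([.5840,.1886,.1103]); GA,_,GU=GQ.as_matrix().T
E
python3 -c "
from h import *
st()
print(move(GP-.16*GA+.003*GU,GQ)); print(move(GP-.02*GA+.003*GU,GQ))"
```

```text
[0.4971 0.167  0.2422] [-0.224  0.142 -0.261  2.301  1.045  0.198  0.357] 17.48 [-0.5   0.18 -0.47] [-0.146  0.754 -0.028] 0.684
([-0.6, 0.6, 0.3], [0.0, 0.01, 0.04])
([139.4, 0.7, 0.3], [0.0, 0.01, 0.04])
```

Request:
step_arm(
  slide=[
    [25,0,0],
    [55,0.6,0.3],
    [85,0.6,0.3],
    [110,0.6,0.3],
    [128,0.6,0.3],
    [139,0.6,0.3],
    [139,0.6,0.3],
  ],
  rotation=[
    [0,0,0],
    [0,0,0],
    [0,0,0],
    [0,0,0],
    [0,0,0],
    [0,0,0],
    [0,0,0],
  ],
  jaw=[1,1,1,1,1,1,1],
)

```text
time: 18.35
position: [0.5749, 0.1871, 0.1283]
tcp_rot: [0.881, -0.056, 0.457, 0.106]
contact_force: [0.0, 0.3, -0.9]
opening: 0.681
```

```bash
python3 -c "
from h import *
st()
print(move(GP-.02*GA+.003*GU,GQ)); print(move(GP-.000*GA+.003*GU,GQ))
s=read_camera('scene')[:,:,::-1];t=read_camera('top')[:,:,::-1]
cv2.imwrite('pics/n.png',np.hstack([cv2.resize(s[190:310,330:450],(400,400),interpolation=2),cv2.resize(t[195:295,210:310],(400,400),interpolation=2)]))"
```

```text
[0.5749 0.1871 0.1283] [-0.123  0.479 -0.406  2.276  2.158  0.353 -0.711] 18.35 [ 0.02  0.31 -0.91] [-0.169  0.704  0.057] 0.681
([0.0, -0.7, 0.2], [0.03, -0.03, -0.0])
([20.0, -0.7, 0.2], [0.03, -0.03, -0.0])
```

View pics/n.png

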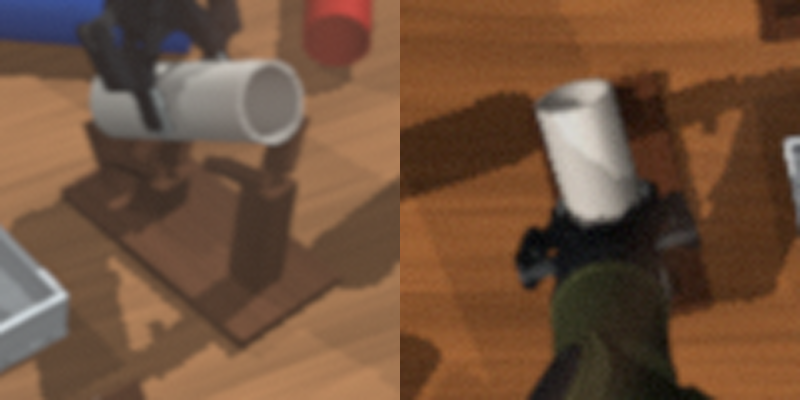

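The tube is empty and lined up above the saddles. Lowering it.

Request:
step_arm(
  slide=[
    [8,-0.7,0],
    [15,-0.7,0],
    [18,-0.7,0],
    [18,-0.7,0],
  ],
  rotation=[
    [0,0,0],
    [0,0,0],
    [0,0,0],
    [0,0,0],
  ],
  jaw=[1,1,1,1],
)

```text
time: 18.95
position: [0.5849, 0.19, 0.1138]
tcp_rot: [0.881, -0.057, 0.457, 0.107]
contact_force: [-0.2, 0.1, -0.7]
opening: 0.683
```

```bash
python3 -c "
from h import *
st();p,r,s=pose();print('tool force',r.inv().apply(s['contact_force']).round(1))
print(move(GP,GQ))"
```

```text
[0.5849 0.19   0.1138] [-0.109  0.522 -0.427  2.265  2.195  0.386 -0.736] 18.95 [-0.24  0.12 -0.73] [-0.174  0.72   0.011] 0.683
tool force [ 0.5  0.2 -0.6]
([2.2, -1.1, -3.0], [0.12, 0.01, -0.06])
```

Request:
step_arm(
  slide=[
    [2,-1.1,-1],
    [2.2,-1.1,-3],
    [2.2,-1.1,-3],
  ],
  rotation=[
    [0,0,0],
    [0,0,0],
    [0,0,0],
  ],
  jaw=[1,1,1],
)

```text
time: 19.32
position: [0.5843, 0.1886, 0.111]
tcp_rot: [0.882, -0.057, 0.456, 0.107]
contact_force: [-0.4, -0.2, 3.1]
opening: 0.675
```

```bash
python3 -c "
from h import *
st();p,r,s=pose();print('tool force',r.inv().apply(s['contact_force']).round(1))
print(move(GP,GQ))"
```

```text
[0.5843 0.1886 0.111 ] [-0.099  0.529 -0.439  2.271  2.211  0.399 -0.749] 19.32 [-0.42 -0.2   3.1 ] [-0.023  0.281 -0.14 ] 0.675
tool force [-2.8 -0.1  1.4]
([0.4, 0.1, -0.7], [0.1, 0.1, -0.05])
```

Request:
step_arm(
  slide=[
    [0,0,-2],
    [0,0,-3],
    [0,0,-3],
  ],
  rotation=[
    [0,0,0],
    [0,0,0],
    [0,0,0],
  ],
  jaw=[1,1,1],
)

```text
time: 19.7
position: [0.5836, 0.1884, 0.1105]
tcp_rot: [0.882, -0.056, 0.455, 0.107]
contact_force: [3.8, 1.2, 6.2]
opening: 0.684
```

```bash
python3 -c "
from h import *
st();p,r,s=pose();print('tool force',r.inv().apply(s['contact_force']).round(1))
print(move(GP,GQ))"
```

```text
[0.5836 0.1884 0.1105] [-0.094  0.532 -0.447  2.276  2.22   0.41  -0.759] 19.7 [3.77 1.2  6.18] [ 0.235 -0.581 -0.11 ] 0.684
tool force [-2.7  0.2  6.8]
([0.4, 0.1, 0.2], [0.1, 0.31, -0.01])
```

The tube is seated against the foot plate, within 0.4 mm of the pose where I gripped it. Releasing and backing off.

Request:
step_arm(
  slide=[
    [0,0,1],
    [0,0,1],
    [0,0,1],
    [0,0,1],
    [-25,0,1],
    [-60,0,1],
    [-100,0,1],
    [-140,0,1],
    [-160,0,1],
    [-160,0,1],
  ],
  rotation=[
    [0,0,0],
    [0,0,0],
    [0,0,0],
    [0,0,0],
    [0,0,0],
    [0,0,0],
    [0,0,0],
    [0,0,0],
    [0,0,0],
    [0,0,0],
  ],
  jaw=[0,-1,-1,-1,-1,-1,-1,-1,-1,-1],
)

```text
time: 20.95
position: [0.492, 0.1664, 0.2408]
tcp_rot: [0.881, -0.057, 0.457, 0.107]
contact_force: [-0.4, -1.3, 0.6]
opening: 1.001
```

```bash
python3 -c "
from h import *
look('o')
a=cv2.imread('pics/scene0.png');s=cv2.imread('pics/o_scene.png');
c=lambda i:cv2.resize(i[190:310,330:450],(300,300),interpolation=2)
cv2.imwrite('pics/p.png',np.vstack([np.hstack([c(a),c(s)]),cv2.resize(s[150:390,80:520],(600,300))]))
def row(im):
    g=cv2.cvtColor(im,cv2.COLOR_BGR2HSV);m=((g[...,1]<80)&(g[...,2]>90)).astype(np.uint8);l=cv2.connectedComponentsWithStats(m);i=l[1][225,385];return l[2][i],l[3][i]
print(row(a),row(s))
d=cv2.absdiff(a,s).max(2)
for n,b in(('bottle',(90,295,145,380)),('whistle',(135,285,160,315)),('full',(465,160,510,245))): print(n,d[b[1]:b[3],b[0]:b[2]].mean().round(1))"
```

```text
[0.492  0.1664 0.2408] [-0.163  0.139 -0.334  2.313  1.105  0.205  0.296] 20.95 [-0.38 -1.25  0.55] [-0.21   0.606 -0.022] 1.001
  scene px [311. 272.] A 412 tray xy mm [ -4. 101.]
  scene px [277. 284.] A 212 tray xy mm [-19.   8.]
  scene px [281. 302.] A 191 tray xy mm [ 38. -16.]
  scene px [232. 306.] A 227 tray xy mm [ -19. -119.]
  top px [359. 234.] A 104 tray xy mm [ 37. -17.]
  top px [393. 245.] A 110 tray xy mm [ -22. -119.]
  top px [326. 247.] A 102 tray xy mm [ 15. 102.]
  top px [355. 252.] A 104 tray xy mm [-22.   9.]
  top px [329. 259.] A 103 tray xy mm [-26. 100.]
(array([ 358,  214,   65,   28, 1383], dtype=int32), array([390.24005785, 226.2241504 ])) (array([ 357,  214,   66,   28, 1449], dtype=int32), array([391.04899931, 226.394755  ]))
bottle 8.4
whistle 28.2
full 6.2
```

View pics/p.png

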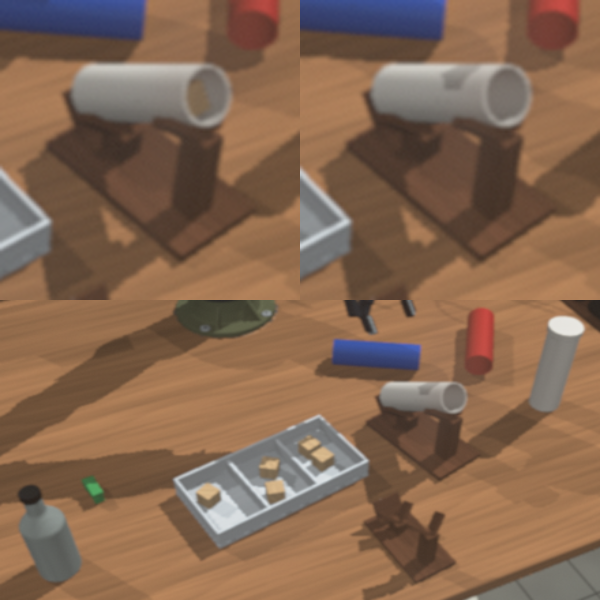

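The tube is back in the same pixels as at the start and empty, with five blocks in the tray as 2/2/1. The whistle's brightness difference is probably the arm's shadow, so I'll check its position and hand in.

```bash
python3 -c "
from h import *
for f in('scene0','o_scene'):
    g=cv2.cvtColor(cv2.imread(f'pics/{f}.png'),cv2.COLOR_BGR2HSV)[280:320,130:170]; y,x=np.nonzero((g[...,0]>45)&(g[...,0]<80)&(g[...,1]>110)); print(f,x.mean()+130,y.mean()+280,len(x))
print(job_done())"
```

```text
scene0 147.20792079207922 298.7821782178218 101
o_scene 148.0731707317073 300.4268292682927 82
the job is handed in; nothing more can be done
None
```

I poured all five cedar blocks into the tray and put the empty tube back in its stand, mouth up. The job was handed in at about 21 s of the 67 s allowed.

- **Blocks:** the last pictures show five blocks split 2/2/1 over the bays, and both cameras agree on where they lie. I shook them out one at a time with short tilts of the tube, so the gripper never touched them.
- **Tube:** it stopped against the foot plate with about 7 N. That was within 0.4 mm of the pose where I gripped it, and it covers the same pixels as at the start, to about 1 px.
- **Bottle and capped tube:** almost unchanged between the first and last pictures.
- **Whistle:** this check did not agree cleanly. Its green patch shifted 1–2 px and shrank from 101 to 82 px, and its brightness changed. I put that down to the arm's shadow, because the arm never came near it, but I did not confirm it separately.

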